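# Load a test cassette into the bench reader

## Robot

A 6-joint arm with a two-finger parallel gripper is mounted at the origin on the work surface. World frame = base frame: x ahead of the robot, y to its left, z up, the work surface at z = 0. Lengths are in m, angles in degrees, forces in N, time in s.
With the tool pointing down it reaches from about 0.35 to 0.875 m from the base axis. Payload 15.5 kg.
Tool frame: the origin (TCP) lies between the finger pads; the fingertips stand 17 mm ahead of it and the grasp point (between the pads) lies 2 mm behind it; z points along the fingers, y is the line along which they close (so a half turn about z gives the same grasp; the last joint's range is limited). The gripper opens to 85 mm and grips with 20 to 120 N. Pads are 22 mm wide; open, the fingers measure 114 mm over their backs; the gripper's body (76 mm by 85 mm) begins 54 mm behind the grasp point. The pads swing forward as they close: fully open they stand 13 mm farther back than shut.
Start: joints at [68.44, 28.281, 77.091, -0, 74.628, -5.472], TCP at [0.173, 0.601, 0.248] pointing down, gripper open.
Joint ranges: [-166.48, 166.48], [-47.26, 123.95], [12.59, 153.08], [-70.14, 250.14], [6.76, 159.57], [-176.63, 176.63]. Speed limits (degrees/s): [108.29, 108.29, 147.25, 172.46, 172.46, 172.46].

## Interface

Orientations are given as a 3x3 rotation matrix whose columns are the frame's x, y, z axes.
In Python, from workcell import r gives the robot as it stands.
- The arm moves only by the tool jog_arm, never from a script. Its argument "deltas" is a list of rows, each an object with "gripper": the opening, from 0 (shut) to 1 (fully open); "dp": the shift along the world's x, y, z in m, a list of three; "twist": the turn about the world's z in degrees. In form: [{"gripper": gripper, "dp": [dx, dy, dz], "twist": twist}, ...]. A call has 1 to 10 rows; each row shifts and turns the commanded pose from where the row before left it; what a row does not reach is not made up. A row lasts 1/10 s, in which the tool goes at most 50 mm and 8.59 degrees, less where a joint would pass 70% of its speed; a pose out of reach is approached as far as the arm can. A call is refused whole if a number of a shift passes 0.05 or a number of a turn 8.59, either way. A call with a gripper value outside its range is refused whole. The fingers move at their own pace and stop on an object; "newtons" is the grip in N (left out, the last holds). Time passes only in rows, so rows that do not move let the fingers close. It gives the time, the measured TCP pose, the force, the opening and the grip force at its end, in the units of the state.
- r.get_obs(): the state, without advancing time (a new reading comes with each control period).
- r.read_camera(name): name is "side" or "top"; returns a dict with "pixels" (384x512x3 uint8, blue, green, red), "intrinsics" (3x3 intrinsics, pixels), "k1" (the pictures are not rectified: a ray, as slopes to the right and down, at radius r is drawn at 1 + k1 r^2 times it, then the intrinsics apply), "R" (3x3) and "t" (3): a world point X has camera coordinates R X + t. Camera axes: x right, y down, z forward; pixel columns grow to the right and rows downward; lengths in m; the calibration is good to about 2 mm. A picture is of the moment at which its call begins. There is no depth.
- r.job_done(): hands the job in; it is judged then, once.
The state is a dict: "t": time; "joint_positions": joint angles; "qd": joint speeds; "effort": joint torques, N m; "eef_pos": TCP position; "orientation": TCP orientation; "ft_force": force on the tool from outside, world axes, zero at the start; "moment": the same for the moment, N m; "grip_width": finger opening in m; "finger_force": force on a finger pad.
Only numpy, scipy, OpenCV 4.12 (cv2) and the standard library are available. Lean on these libraries where they do the work, as an engineer would, in place of code of your own. Each camera call takes 0.05 s, during which the arm holds its last target. There are 200 camera calls.

## Task

Lift the bench reader's lid all the way back until it rests on its stop, and let go of it. Then take the long cassette out of the stand, lay it flat on the rubber mat with its wells up and let go, take it again by its long edges, set it down in the reader's bay wells up, and push it gently home so that it sits against all three steel pads in the bay. Do not let the lid slam, do not press the cassette hard against the reader, and leave the short cassette, the tube racks, the jar and the beaker where they are.

Things in the scene. Friction and masses are not known exactly. Their poses are not given: they have to be found in the camera images.
- reader: White bench reader, fixed, left on the bench, yawed up to 0.2 rad. Origin on the bench under the bay; at zero yaw its axes are the world's. Open-topped bay: inside x -80 to +80 mm, y -85 to +75 mm, floor 10 mm above the bench, walls 5 mm thick reaching 50 mm above the bench. A console 62 mm high joins the bay at its +x end (x 85 to 155 mm).
- lid (a joint): Angle of the teal lid (170 mm, 8 mm thick, 0.3 to 0.5 kg), rad: 0 shut (at the start), 1.85 open on its stop, 16 degrees past upright. Hinged along the reader's x axis on its +y rim; the handle side (-y) rises. Free hinge: let go before about 1.6 it falls shut, after that it falls the last bit to the stop.
- lid_hinge (a point): Point on the lid's hinge line, at the middle of its length, 50 mm above the bench, at reader x = 0, y = +80 mm. Its axes turn with the lid.
- lid_handle (a point): Middle of the aluminium round handle bar, 10 mm thick, 80 mm free length, parallel to the hinge line (reader x), 220 mm from it, carried 50 mm out from the lid's edge (free gap 44 mm to lid and front wall). Lid shut: 55 mm above the bench, open below. Fingers can pinch it from above; the bar turns in them as the lid swings.
- dock (a point): Fixed point on the bay floor (reader x = +24, y = +35 mm), axes as the reader's: the middle of the cassette's underside when fully home. There it touches three fixed steel pads on the floor, 14 mm high: one on the +x wall with its face at reader x = +72 mm (y 26 to 44), two on the +y (hinge) wall with faces at y = +65 mm, 18 mm wide, centred at x = -6 and +54.
- cassette: Long ivory plastic cassette, loose slab 96 mm (own x) by 18 mm (own y) by 60 mm (own z), 0.1 to 0.2 kg; 5 x 3 round dark wells on its +y face only (shallow marks: faces are flat). Starts standing on a 96 mm edge in a slot of the stand; origin mid lower edge. Wells up, own y points up. On a flat surface it stands on its edge and can be tipped over. Either way round fits the reader.
- cassette_center (a point): Centre of the long cassette's slab, axes as cassette.
- stand: Beige stand, fixed, on the bench to the robot's right, yawed up to 0.25 rad. Base 120 x 130 mm (x, y), origin under its middle. Two slots along its x axis centred at y = -35 and +35 mm, floor 8 mm above the bench, 22 mm wide between guides that reach 30 mm above the bench; end posts reach 42 mm. A cassette in it reaches 68 mm above the bench; its wells face the stand's +y.
- mat: Thin grey rubber mat, fixed flat on the bench between stand and reader, 150 x 130 mm (x, y), 3 mm thick, origin under its middle.
- short_cassette: Bystander in the other slot of the stand: cassette only 66 mm long with 3 x 3 wells, otherwise like the long one (18 mm thick, 60 mm high). Origin at the middle of its lower edge. Leave it.
- tube_rack: Bystander: beige tube rack with five capped tubes, 24 x 110 x 70 mm, origin under its middle, beyond the mat. Leave it.
- tube_rack2: Bystander: a second such rack, right of the stand. Leave it.
- jar: Bystander: small closed jar, 48 mm across, 75 mm high, origin under its middle. Leave it.
- beaker: Bystander: white open beaker, 64 mm across, 80 mm high, origin under its middle, beyond the stand. Leave it.
Not all that is in view belongs to the job. Leave any yellow look-alike of the cassette alone.

How it is judged (in metres and radians):
On the way, in this order (a step that is already met when the one before it is completed fails the run):
1. the lid rests open on its stop (past 1.78 rad, hardly moving) and the fingers are off the reader (value of joint lid above 1.78 rad and velocity of joint lid below 0.05 rad/s and contact force between the fingers and reader below 0.1 N), for 0.2 s.
2. the long cassette lies flat on the mat, wells up, let go and at rest (angle between cassette's own y axis and vertical below 0.1 rad and contact force between cassette and mat above 0.2 N and contact force between the fingers and cassette below 0.05 N and linear speed of cassette below 0.02 m/s), for 0.2 s.
At the end, for the whole second after the job is handed in: Lid open on its stop (past 1.78 rad). Long cassette released, at rest, flat on the bay floor (height within 3 mm, tilt under 0.06 rad), wells up, long side along reader x within 0.04 rad, centre within 2 mm in x and y of fully home against the pads (value of joint lid above 1.78 rad and x of cassette_center in the frame of dock between -0.002 and 0.002 m and y of cassette_center in the frame of dock between -0.002 and 0.002 m and z of cassette_center in the frame of dock between 0.006 and 0.012 m and angle between the x axis of cassette and the x axis of dock, either way round below 0.04 rad and angle between cassette's own y axis and vertical below 0.06 rad and linear speed of cassette below 0.01 m/s and contact force between the fingers and cassette below 0.05 N); the robot touches nothing.
It fails at once if the lid slams or is flung (faster than 3.5 rad/s) (velocity of joint lid above 3.5 rad/s or velocity of joint lid below -3.5 rad/s).
It fails at once if the cassette is pressed against the reader with more than 50 N (contact force between cassette and reader above 50 N).
It fails at once if the short cassette, a tube rack, the jar or the beaker is moved more than 30 mm (distance of any of short_cassette, tube_rack, tube_rack2, jar, beaker from where it was at the start of the episode above 0.03 m).
It also fails if it takes over 72 s, if anything falls off the work surface, if the arm or the gripper's body presses on something with over 40 N, if the wrist force passes 120 N, or if a joint passes its speed limit or range.

## Working session

There is one attempt and no reset: what is moved stays moved. The work goes in short steps, Python scripts to look and compute and a tool call to move; the robot and the scene stay as the last step left them, time stands still between calls to the robot, and variables do not carry over. Pictures are saved under pics/ and viewed, at most 10 in all, crops included, and the job is handed in when it is done.

Besides the shell and the picture viewer there is one more tool, called after ">>>" in YAML: its name, and indented under it one key for each argument. jog_arm: Moves the arm, as the interface text tells. Its arguments: {"type":"object","properties":{"deltas":{"type":"array","items":{"type":"object","properties":{"gripper":{"type":"number"},"dp":{"type":"array","items":{"type":"number"}},"twist":{"type":"number"}}}},"newtons":{"type":"number"}},"required":["deltas"]}

```bash
mkdir -p pics; cat > h.py <<'E'
import numpy as np, cv2
from workcell import r
def cam(n):
    c=r.read_camera(n); c['R']=np.array(c['R']);c['t']=np.array(c['t']);c['K']=np.array(c['intrinsics']);c['img']=np.array(c['pixels'],np.uint8);return c
def ray(c,u,v):
    K=c['K'];p=cv2.undistortPoints(np.array([[[u,v]]],float),K,np.array([c['k1'],0,0,0.]))[0,0]
    return -c['R'].T@c['t'], c['R'].T@np.array([p[0],p[1],1])
def onz(c,u,v,z):
    o,d=ray(c,u,v); return o+d*(z-o[2])/d[2]
def proj(c,X):
    p,_=cv2.projectPoints(np.array(X,float).reshape(-1,1,3),cv2.Rodrigues(c['R'])[0],c['t'],c['K'],np.array([c['k1'],0,0,0.]));return p[:,0]
E
python3 - <<'E'
from h import *
for n in('top','side'):
    c=cam(n); cv2.imwrite(f'pics/{n}0.png',cv2.resize(c['img'],(800,600))); cv2.imwrite(f'{n}0.png',c['img'])
    print(n,c['K'],c['k1'],-c['R'].T@c['t'],c['R'])
print(r.get_obs())
E
```

```text
top [[429.91645497   0.         259.47333163]
 [  0.         429.91645497 189.3218406 ]
 [  0.           0.           1.        ]] -0.05389633031218529 [ 0.33201967 -0.10042572  1.26914811] [[ 2.85156437e-02 -9.99593346e-01 -1.89863810e-05]
 [-9.93786978e-01 -2.83479597e-02 -1.07628232e-01]
 [ 1.07583927e-01  3.08795675e-03 -9.94191211e-01]]
side [[406.56437428   0.         258.780275  ]
 [  0.         406.56437428 193.49755122]
 [  0.           0.           1.        ]] -0.12847210027906467 [ 0.16177536 -0.88278731  0.747197  ] [[ 0.92429496 -0.38147994 -0.01232405]
 [-0.24195735 -0.56065979 -0.79190734]
 [ 0.29518716  0.73493786 -0.61051689]]
{'t': 0.1, 'joint_positions': array([ 6.84389332e+01,  2.83112860e+01,  7.71227983e+01, -4.59010659e-04,
        7.46289483e+01, -5.47232000e+00]), 'qd': array([-0.11694591, -0.1751667 , -0.16080671, -0.10103933,  0.06367235,
        0.03095643]), 'effort': array([ 1.15976651e-03, -8.83591032e+01, -3.84557819e+01,  8.09490621e-05,
        5.33134880e-03, -6.17978390e-05]), 'eef_pos': array([0.17309802, 0.60023856, 0.24776492]), 'orientation': array([[-9.60834172e-01,  2.77123683e-01, -3.97104160e-04],
       [ 2.77123951e-01,  9.60833629e-01, -1.02598519e-03],
       [ 9.72262363e-05, -1.09584870e-03, -9.99999395e-01]]), 'ft_force': array([-0.15807711,  1.25285393,  0.37623751]), 'moment': array([-0.00166786,  0.00886616, -0.02423918]), 'finger_force': 0.0, 'grip_width': 0.08487086587752105}
```

View pics/top0.png

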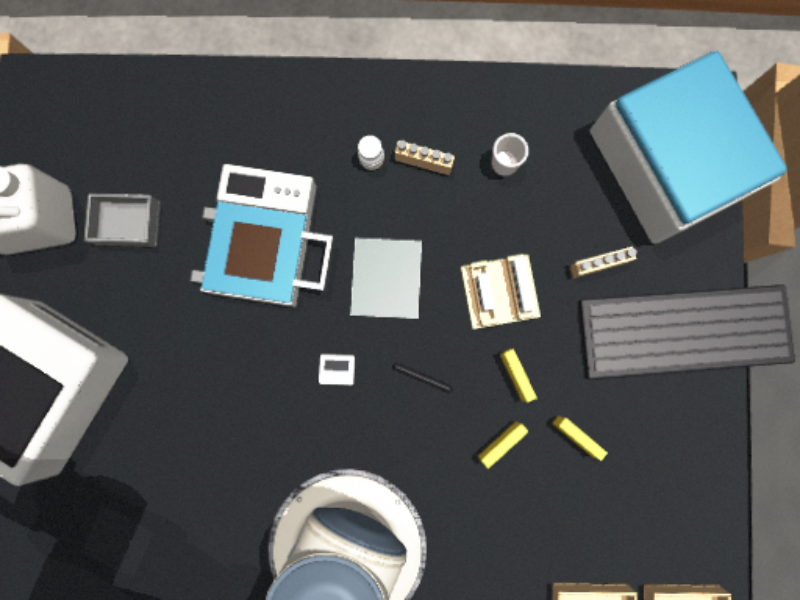

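View pics/side0.png

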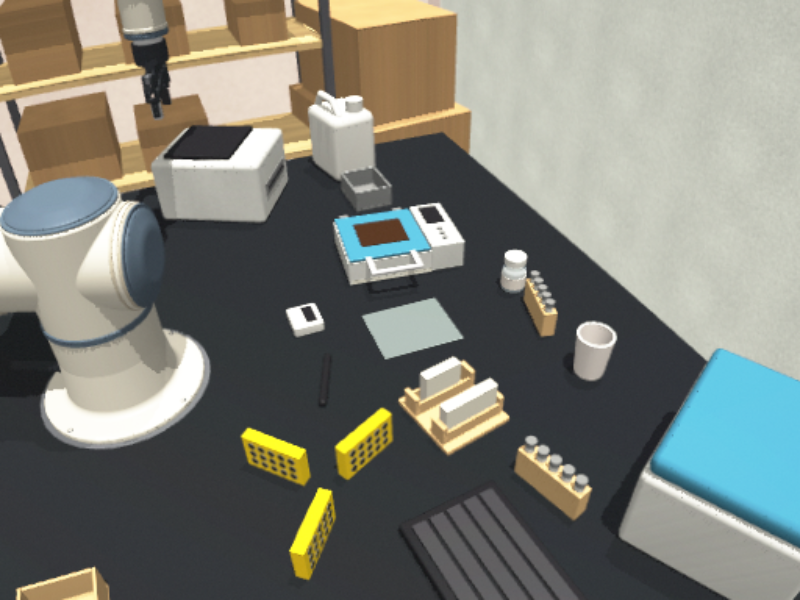

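The top view (800 px) shows the lid with its cyan panel around (255,255) and the handle bar at (326,262). The mat is at (386,278). In the stand, the short cassette is at (485,290) and the long one at (522,283). The yellow decoys lie below the stand.

```bash
cat > m.py <<'E'
from h import *
def big(mask,roi):
    m=np.zeros_like(mask);x0,y0,x1,y1=roi;m[y0:y1,x0:x1]=mask[y0:y1,x0:x1]
    n,l,s,_=cv2.connectedComponentsWithStats(m);i=1+np.argmax(s[1:,4]);return (l==i).astype(np.uint8)*255
def rect(c,mask,z):
    ct=max(cv2.findContours(mask,cv2.RETR_EXTERNAL,cv2.CHAIN_APPROX_NONE)[0],key=cv2.contourArea)[:,0]
    P=np.array([onz(c,u,v,z)[:2] for u,v in ct])
    return cv2.minAreaRect((P*1000).astype(np.float32))
E
python3 - <<'E'
from m import *
c=cam('top');img=c['img'];hsv=cv2.cvtColor(img,cv2.COLOR_BGR2HSV)
H,S,V=cv2.split(hsv)
cy=((H>85)&(H<110)&(S>90)).astype(np.uint8)*255
print('lid',rect(c,big(cy,(110,110,220,210)),.058))
mat=((S<60)&(V>110)).astype(np.uint8)*255
print('mat',rect(c,big(mat,(220,145,275,210)),.003))
wh=((S<40)&(V>140)).astype(np.uint8)*255
print('long',rect(c,big(wh,(322,155,350,205)),.068))
print('short',rect(c,big(wh,(298,160,320,205)),.068))
st=((S>25)&(V>120)).astype(np.uint8)*255
print('stand',rect(c,big(st,(285,155,350,215)),.02))
print('console',rect(c,big(wh,(138,100,205,138)),.062))
for u,v in((326,235),(313,288),(326,262),(331,236),(325,290)): print(u,v,onz(c,u*.64,v*.64,.06))
a=cv2.resize(img[95:215,120:220],(600,720)[:2],interpolation=cv2.INTER_CUBIC) if 0 else cv2.resize(img[95:215,115:365],(800,384),interpolation=cv2.INTER_CUBIC)
cv2.imwrite('pics/crop1.png',a)
E
```

```text
lid ((537.9879150390625, 185.2875518798828), (169.13687133789062, 163.97616577148438), 82.61202239990234)
mat ((504.15594482421875, -57.82402801513672), (128.8769989013672, 150.99624633789062), 88.79898834228516)
long ((485.71685791015625, -308.91156005859375), (114.85003662109375, 34.95711898803711), 11.7592134475708)
short ((477.4618835449219, -239.886474609375), (105.04502868652344, 48.13435745239258), 0.771710991859436)
stand ((483.1083984375, -273.62249755859375), (124.22773742675781, 130.48744201660156), 11.998746871948242)
console ((654.7659912109375, 169.6134796142578), (171.44436645507812, 72.10579681396484), 82.35189819335938)
326 235 [0.57065637 0.05186872 0.06      ]
313 288 [0.47234168 0.0713948  0.06      ]
326 262 [0.52068742 0.04976139 0.06      ]
331 236 [0.56904797 0.04262883 0.06      ]
325 290 [0.46930979 0.04943916 0.06      ]
```

View pics/crop1.png

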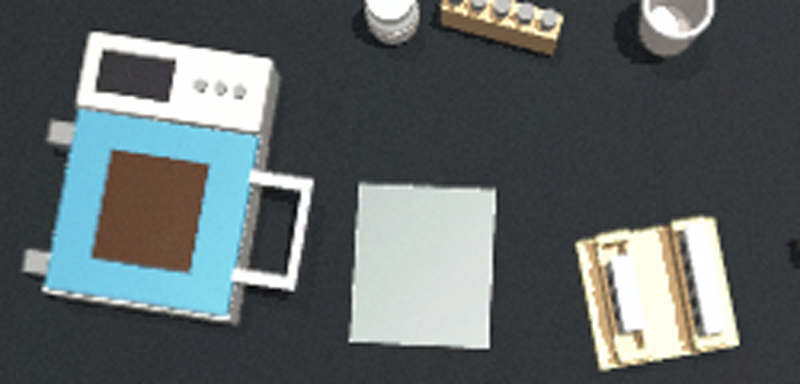

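In the crop, the reader is yawed about -7.5° with its handle bar on the right at crop pixel (300,235). The long cassette is in the right-hand slot at (705,280) and the short one in the left at (625,295). Expected handle position is (0.519, 0.051), so I'm moving above it.

>>> jog_arm:
  deltas:
    - {"gripper":1,"dp":[0.025,-0.039,0],"twist":2}
    - {"gripper":1,"dp":[0.025,-0.039,0],"twist":2}
    - {"gripper":1,"dp":[0.025,-0.039,0],"twist":2}
    - {"gripper":1,"dp":[0.025,-0.039,0],"twist":2.6}
    - {"gripper":1,"dp":[0.025,-0.039,0],"twist":0}
    - {"gripper":1,"dp":[0.025,-0.039,0],"twist":0}
    - {"gripper":1,"dp":[0.025,-0.039,0],"twist":0}
    - {"gripper":1,"dp":[0.025,-0.039,0],"twist":0}
    - {"gripper":1,"dp":[0.025,-0.039,0],"twist":0}
    - {"gripper":1,"dp":[0.025,-0.039,0],"twist":0}

```text
t: 1.15
eef_pos: [0.4238, 0.2088, 0.2483]
orientation: [[-0.991, 0.13, 0.0], [0.13, 0.991, 0.0], [-0.0, 0.0, -1.0]]
ft_force: [0.7, 0.5, 1.2]
grip_width: 0.0852
finger_force: 0.0
```

>>> jog_arm:
  deltas:
    - {"gripper":0.6,"dp":[0.024,-0.039,-0.02],"twist":0}
    - {"gripper":0.6,"dp":[0.024,-0.039,-0.02],"twist":0}
    - {"gripper":0.6,"dp":[0.024,-0.039,-0.02],"twist":0}
    - {"gripper":0.6,"dp":[0.024,-0.039,-0.02],"twist":0}
    - {"gripper":0.6,"dp":[0,0,0],"twist":0}
    - {"gripper":0.6,"dp":[0,0,0],"twist":0}
  newtons: 30

```text
t: 1.75
eef_pos: [0.5191, 0.0537, 0.1676]
orientation: [[-0.991, 0.132, -0.002], [0.132, 0.991, 0.0], [0.002, -0.0, -1.0]]
ft_force: [-0.4, 0.7, -0.1]
grip_width: 0.0513
finger_force: 0.0
```

```bash
python3 - <<'E'
from m import *
o=r.get_obs();print(o['t'],o['eef_pos'],o['orientation'][:,1],o['grip_width'])
c=cam('side');cv2.imwrite('pics/s1.png',cv2.resize(c['img'][95:240,180:373],(800,600),interpolation=cv2.INTER_CUBIC))
# crop scale
print(proj(c,[[.5194,.0514,.055],[.5481,.2695,.05],[.5194,.0514,.15],[.4903,-.3078,.068]]))
print(proj(c,[[.5194,.0514,.055],[.5481,.2695,.05],[.5194,.0514,.15]])*1-np.array([180,95]))
E
```

```text
1.75 [0.51908313 0.05370944 0.16760966] [ 1.32479260e-01  9.91185774e-01 -8.48776555e-05] 0.05130472060902287
[[252.9947065  172.70876381]
 [237.16878819 138.69709102]
 [252.30288178 145.30559731]
 [298.95223539 252.44769695]]
[[72.9947065  77.70876381]
 [57.16878819 43.69709102]
 [72.30288178 50.30559731]]
```

View pics/s1.png

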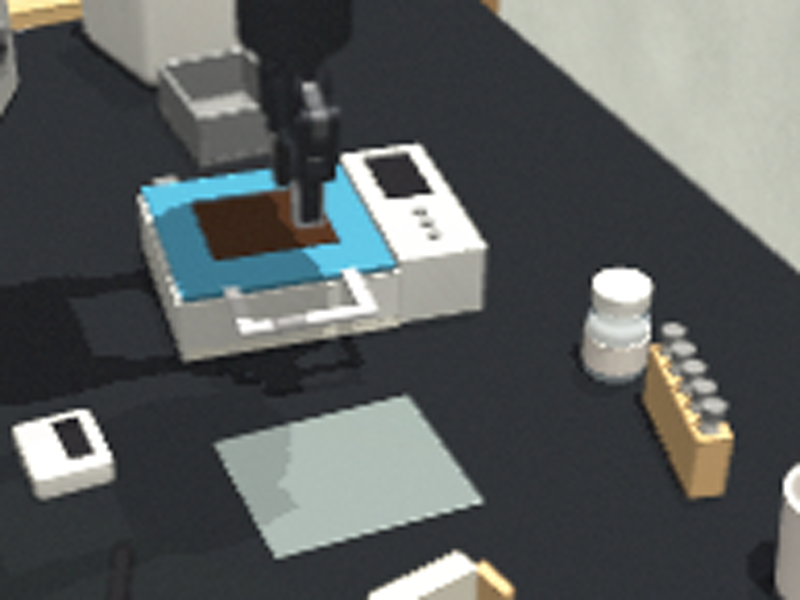

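The bar's centre in the side crop is at (305,320), against a predicted (302,321), so the estimate holds. Descending and pinching.

>>> jog_arm:
  deltas:
    - {"gripper":0.6,"dp":[0,-0.002,-0.03],"twist":0}
    - {"gripper":0.6,"dp":[0,0,-0.03],"twist":0}
    - {"gripper":0.6,"dp":[0,0,-0.03],"twist":0}
    - {"gripper":0.6,"dp":[0,0,-0.0245],"twist":0}
    - {"gripper":0,"dp":[0,0,0],"twist":0}
    - {"gripper":0,"dp":[0,0,0],"twist":0}
    - {"gripper":0,"dp":[0,0,0],"twist":0}
    - {"gripper":0,"dp":[0,0,0],"twist":0}
  newtons: 30

```text
t: 2.6
eef_pos: [0.5199, 0.0542, 0.0554]
orientation: [[-0.991, 0.13, 0.003], [0.13, 0.991, 0.002], [-0.002, 0.002, -1.0]]
ft_force: [1.1, 20.4, -1.7]
grip_width: 0.0089
finger_force: 30.0
```

```bash
python3 - <<'E'
from m import *
o=r.get_obs();print(o['t'],o['eef_pos'],o['grip_width'],o['finger_force'],o['ft_force'])
ey=np.array([.1305,.9914]);R=.22006;f=np.arctan(5/220)
th=np.linspace(0,1.83,19);P=np.array([[*(-R*np.cos(t+f)*ey),R*np.sin(t+f)] for t in th])
print(np.round(np.diff(P,axis=0),4).tolist())
E
```

```text
2.6 [0.51993544 0.05419744 0.05540773] 0.008949808912225568 29.956518709659576 [ 1.06399022 20.44618088 -1.68238924]
[[0.0002, 0.0016, 0.0223], [0.0005, 0.0039, 0.022], [0.0008, 0.0061, 0.0215], [0.0011, 0.0082, 0.0208], [0.0013, 0.0102, 0.0198], [0.0016, 0.0122, 0.0187], [0.0018, 0.014, 0.0173], [0.0021, 0.0157, 0.0158], [0.0023, 0.0172, 0.0141], [0.0024, 0.0185, 0.0123], [0.0026, 0.0197, 0.0103], [0.0027, 0.0206, 0.0083], [0.0028, 0.0213, 0.0061], [0.0029, 0.0218, 0.0039], [0.0029, 0.0221, 0.0017], [0.0029, 0.0222, -0.0006], [0.0029, 0.022, -0.0029], [0.0028, 0.0216, -0.0051]]
```

>>> jog_arm:
  deltas:
    - {"gripper":0,"dp":[0,0.003,0],"twist":0}
    - {"gripper":0,"dp":[0,0,0],"twist":0}

```text
t: 2.8
eef_pos: [0.5199, 0.0546, 0.0554]
orientation: [[-0.992, 0.129, 0.002], [0.129, 0.992, -0.002], [-0.002, -0.002, -1.0]]
ft_force: [-0.8, -16.2, 0.6]
grip_width: 0.0087
finger_force: 30.6
```

>>> jog_arm:
  deltas:
    - {"gripper":0,"dp":[0.0002,0.0016,0.0223],"twist":0}
    - {"gripper":0,"dp":[0.0005,0.0039,0.022],"twist":0}
    - {"gripper":0,"dp":[0.0008,0.0061,0.0215],"twist":0}
    - {"gripper":0,"dp":[0.0011,0.0082,0.0208],"twist":0}
    - {"gripper":0,"dp":[0.0013,0.0102,0.0198],"twist":0}

```text
t: 3.3
eef_pos: [0.5237, 0.0841, 0.1631]
orientation: [[-0.992, 0.13, 0.003], [0.13, 0.992, -0.003], [-0.003, -0.003, -1.0]]
ft_force: [1.7, -13.6, 3.8]
grip_width: 0.0084
finger_force: 29.9
```

>>> jog_arm:
  deltas:
    - {"gripper":0,"dp":[0.0016,0.0112,0.0187],"twist":0}
    - {"gripper":0,"dp":[0.0018,0.014,0.0173],"twist":0}
    - {"gripper":0,"dp":[0.0021,0.0157,0.0158],"twist":0}
    - {"gripper":0,"dp":[0.0023,0.0172,0.0141],"twist":0}
    - {"gripper":0,"dp":[0.0024,0.0185,0.0123],"twist":0}

```text
t: 3.8
eef_pos: [0.5337, 0.1613, 0.2422]
orientation: [[-0.991, 0.131, 0.004], [0.131, 0.991, -0.002], [-0.004, -0.002, -1.0]]
ft_force: [-2.7, -11.2, 14.7]
grip_width: 0.0088
finger_force: 31.0
```

>>> jog_arm:
  deltas:
    - {"gripper":0,"dp":[0.0026,0.0197,0.0103],"twist":0}
    - {"gripper":0,"dp":[0.0027,0.0206,0.0083],"twist":0}
    - {"gripper":0,"dp":[0.0028,0.0213,0.0061],"twist":0}
    - {"gripper":0,"dp":[0.0029,0.0218,0.0039],"twist":0}

```text
t: 4.2
eef_pos: [0.5444, 0.2463, 0.2697]
orientation: [[-0.991, 0.13, 0.003], [0.13, 0.991, 0.0], [-0.003, 0.001, -1.0]]
ft_force: [4.9, -0.8, -8.8]
grip_width: 0.0083
finger_force: 30.3
```

>>> jog_arm:
  deltas:
    - {"gripper":0,"dp":[0.0029,0.0221,0.0017],"twist":0}
    - {"gripper":0,"dp":[0.0029,0.0222,-0.0006],"twist":0}
    - {"gripper":0,"dp":[0.0029,0.022,-0.0029],"twist":0}
    - {"gripper":0,"dp":[0.0012,0.01,-0.0022],"twist":0}

```text
t: 4.6
eef_pos: [0.5544, 0.3238, 0.2651]
orientation: [[-0.992, 0.129, 0.003], [0.129, 0.992, 0.002], [-0.003, 0.002, -1.0]]
ft_force: [-0.9, 1.2, 10.8]
grip_width: 0.009
finger_force: 31.9
```

>>> jog_arm:
  deltas:
    - {"gripper":0,"dp":[0.001,0.006,-0.0016],"twist":0}
    - {"gripper":0,"dp":[0.0005,0.004,-0.001],"twist":0}
    - {"gripper":0,"dp":[0,0,0],"twist":0}

```text
t: 4.9
eef_pos: [0.5556, 0.3328, 0.2624]
orientation: [[-0.992, 0.129, 0.002], [0.129, 0.992, 0.002], [-0.002, 0.002, -1.0]]
ft_force: [-2.8, 3.5, 7.9]
grip_width: 0.0089
finger_force: 32.0
```

>>> jog_arm:
  deltas:
    - {"gripper":0.25,"dp":[0,0,0],"twist":0}
    - {"gripper":0.5,"dp":[0,0,0],"twist":0}
    - {"gripper":0.5,"dp":[0,0,0],"twist":0}
    - {"gripper":0.5,"dp":[0,0,0.02],"twist":0}
    - {"gripper":0.5,"dp":[0,0,0.04],"twist":0}
    - {"gripper":0.5,"dp":[0,0,0.04],"twist":0}
    - {"gripper":0.5,"dp":[0,0,0],"twist":0}

```text
t: 5.6
eef_pos: [0.5572, 0.3324, 0.3663]
orientation: [[-0.991, 0.13, 0.008], [0.13, 0.991, 0.004], [-0.007, 0.005, -1.0]]
ft_force: [1.0, -0.2, 0.0]
grip_width: 0.0426
finger_force: 0.0
```

```bash
python3 - <<'E'
from m import *
print(r.get_obs()['t'])
c=cam('side');cv2.imwrite('pics/s2.png',cv2.resize(c['img'][60:300,150:470],(800,600),interpolation=cv2.INTER_CUBIC))
c=cam('top');img=c['img'];cv2.imwrite('top2.png',img)
a=cv2.resize(img[95:215,115:365],(800,384),interpolation=cv2.INTER_CUBIC)
b=cv2.resize(img[150:215,280:360],None,fx=3.3,fy=3.3,interpolation=cv2.INTER_CUBIC)
o=np.zeros((600,800,3),np.uint8);o[:384]=a;o[384:384+b.shape[0],:b.shape[1]]=b[:216];cv2.imwrite('pics/t2.png',o)
E
```

```text
5.6
```

View pics/s2.png

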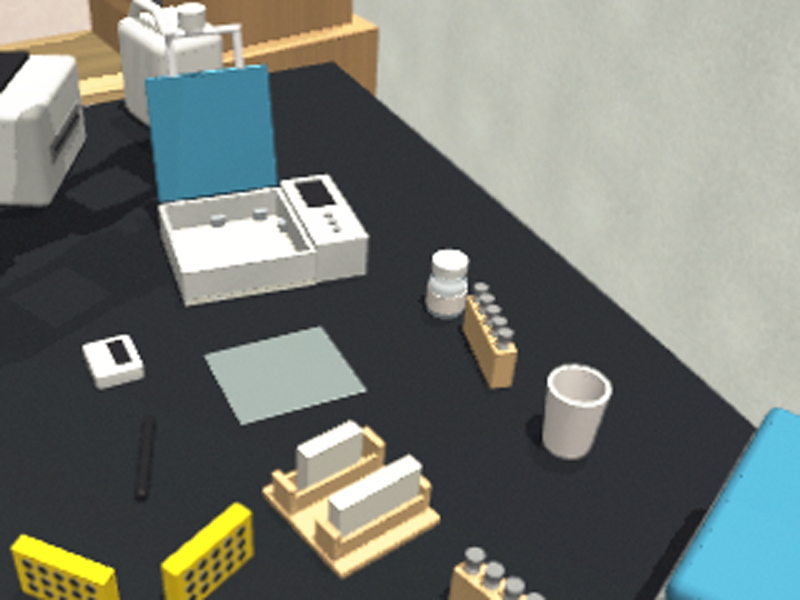

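View pics/t2.png

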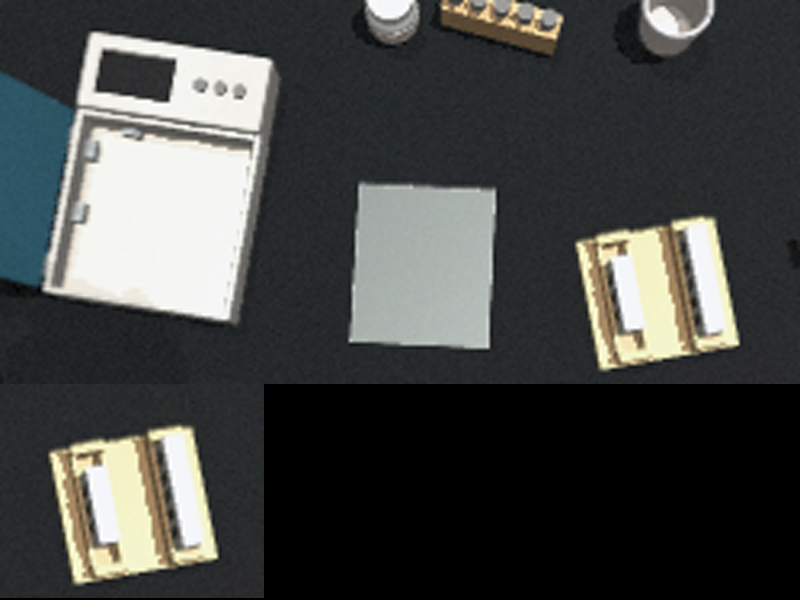

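The lid is resting open and the bay's pads are visible. The cassettes are undisturbed, with the wells on the left (+y) side. Next I refine the long cassette's top face and the bay pads.

```bash
python3 - <<'E'
from m import *
c=cam('top');img=c['img'];H,S,V=cv2.split(cv2.cvtColor(img,cv2.COLOR_BGR2HSV))
for th in (25,40):
  wh=((S<th)&(V>200)).astype(np.uint8)*255
  print('long',rect(c,big(wh,(322,155,350,205)),.068),'short',rect(c,big(wh,(298,160,320,205)),.068))
st=((V>100)).astype(np.uint8)*255
print('stand',rect(c,big(st,(285,155,350,215)),.004))
# reader outer top rim + console: outer contour of white
wh=((S<60)&(V>120)).astype(np.uint8)*255
print('console+rim',rect(c,big(wh,(120,95,210,205)),.055))
# pads in bay: bluish gray
for (u,v) in((92,150),(80,212),(133,134)): print(onz(c,115+u/3.2,95+v/3.2,.024))
E
```

```text
long ((490.1270446777344, -309.87823486328125), (97.01084899902344, 17.862873077392578), 11.78248405456543) short ((476.0341796875, -241.58535766601562), (65.99652862548828, 18.299518585205078), 12.209392547607422)
long ((490.8307800292969, -310.0154724121094), (98.33140563964844, 18.42209815979004), 11.777113914489746) short ((475.7894287109375, -241.62550354003906), (66.51176452636719, 18.31497573852539), 12.120190620422363)
stand ((484.8387451171875, -275.43585205078125), (125.30773162841797, 132.45245361328125), 11.859334945678711)
console+rim ((572.4183959960938, 180.69625854492188), (174.76913452148438, 242.4308624267578), 82.72663879394531)
[0.59829765 0.25013179 0.024     ]
[0.53990033 0.25776953 0.024     ]
[0.61435783 0.21279965 0.024     ]
```

>>> jog_arm:
  deltas:
    - {"gripper":0.5,"dp":[-0.005,-0.05,-0.01],"twist":2}
    - {"gripper":0.5,"dp":[-0.005,-0.05,-0.01],"twist":2}
    - {"gripper":0.5,"dp":[-0.005,-0.05,-0.01],"twist":2}
    - {"gripper":0.5,"dp":[-0.005,-0.05,-0.01],"twist":2}
    - {"gripper":0.5,"dp":[-0.005,-0.05,-0.01],"twist":2}
    - {"gripper":0.5,"dp":[-0.005,-0.05,-0.01],"twist":2}
    - {"gripper":0.5,"dp":[-0.005,-0.05,-0.01],"twist":2}
    - {"gripper":0.5,"dp":[-0.005,-0.05,-0.01],"twist":2}
    - {"gripper":0.5,"dp":[-0.005,-0.05,-0.01],"twist":2}
    - {"gripper":0.5,"dp":[-0.005,-0.05,-0.01],"twist":1.5}

```text
t: 6.75
eef_pos: [0.5055, -0.1578, 0.2613]
orientation: [[-0.978, -0.209, -0.002], [-0.209, 0.978, 0.001], [0.002, 0.001, -1.0]]
ft_force: [0.6, 0.7, -0.4]
grip_width: 0.0424
finger_force: 0.0
```

>>> jog_arm:
  deltas:
    - {"gripper":0.5,"dp":[-0.004,-0.038,-0.02],"twist":0}
    - {"gripper":0.5,"dp":[-0.004,-0.038,-0.03],"twist":0}
    - {"gripper":0.5,"dp":[-0.004,-0.038,-0.03],"twist":0}
    - {"gripper":0.5,"dp":[-0.003,-0.037,-0.03],"twist":0}
    - {"gripper":0.5,"dp":[0,0,-0.03],"twist":0}
    - {"gripper":0.5,"dp":[0,0,-0.03],"twist":0}
    - {"gripper":0.5,"dp":[0,0,-0.03],"twist":0}
    - {"gripper":0.5,"dp":[0,0,-0.009],"twist":0}
    - {"gripper":0.5,"dp":[0,0,0],"twist":0}

```text
t: 7.65
eef_pos: [0.4908, -0.3063, 0.0523]
orientation: [[-0.978, -0.208, -0.003], [-0.208, 0.978, 0.002], [0.002, 0.003, -1.0]]
ft_force: [0.3, -0.1, 0.6]
grip_width: 0.0424
finger_force: 0.0
```

>>> jog_arm:
  deltas:
    - {"gripper":0,"dp":[0,0,0],"twist":0}
    - {"gripper":0,"dp":[0,0,0],"twist":0}
    - {"gripper":0,"dp":[0,0,0],"twist":0}
    - {"gripper":0,"dp":[0,0,0],"twist":0}
  newtons: 30

```text
t: 8.05
eef_pos: [0.4925, -0.3075, 0.055]
orientation: [[-0.978, -0.208, 0.002], [-0.208, 0.978, -0.001], [-0.001, -0.002, -1.0]]
ft_force: [-1.3, 0.4, 8.4]
grip_width: 0.0176
finger_force: 35.7
```

>>> jog_arm:
  deltas:
    - {"gripper":0,"dp":[0,0,0.01],"twist":0}
    - {"gripper":0,"dp":[0,0,0.02],"twist":0}
    - {"gripper":0,"dp":[0,0,0.03],"twist":0}
    - {"gripper":0,"dp":[0,0,0.03],"twist":0}
    - {"gripper":0,"dp":[0.0,0.0,0.01],"twist":-3}
    - {"gripper":0,"dp":[0.0,0.03,0],"twist":-3}
    - {"gripper":0,"dp":[0.001,0.04,0],"twist":-3}
    - {"gripper":0,"dp":[0.002,0.04,0],"twist":-3}
    - {"gripper":0,"dp":[0.002,0.04,0],"twist":-3}
    - {"gripper":0,"dp":[0.002,0.04,0],"twist":-3}

```text
t: 9.05
eef_pos: [0.4988, -0.1157, 0.1548]
orientation: [[-0.994, 0.107, 0.001], [0.107, 0.994, -0.0], [-0.001, -0.0, -1.0]]
ft_force: [0.2, 0.4, -1.5]
grip_width: 0.0174
finger_force: 34.2
```

>>> jog_arm:
  deltas:
    - {"gripper":0,"dp":[0.002,0.04,0],"twist":-1.5}
    - {"gripper":0,"dp":[0.002,0.035,0],"twist":0}
    - {"gripper":0,"dp":[0.001,0.018,0],"twist":0}
    - {"gripper":0,"dp":[0,0,-0.02],"twist":0}
    - {"gripper":0,"dp":[0,0,-0.02],"twist":0}
    - {"gripper":0,"dp":[0,0,-0.02],"twist":0}
    - {"gripper":0,"dp":[0,0,-0.02],"twist":0}
    - {"gripper":0,"dp":[0,0,-0.008],"twist":0}
    - {"gripper":0,"dp":[0,0,0],"twist":0}

```text
t: 9.95
eef_pos: [0.5036, -0.0241, 0.0656]
orientation: [[-0.991, 0.13, -0.001], [0.13, 0.991, 0.0], [0.001, 0.0, -1.0]]
ft_force: [0.5, -0.2, -1.3]
grip_width: 0.0175
finger_force: 34.3
```

```bash
python3 - <<'E'
from m import *
o=r.get_obs();print(o['t'],o['eef_pos'],o['grip_width'],o['ft_force'])
c=cam('side');cv2.imwrite('pics/s3.png',cv2.resize(c['img'][110:260,190:390],(800,600),interpolation=cv2.INTER_CUBIC))
E
```

```text
9.95 [ 0.50359904 -0.0240824   0.06564425] 0.017518204727717278 [ 0.50622835 -0.24121116 -1.28485396]
```

View pics/s3.png

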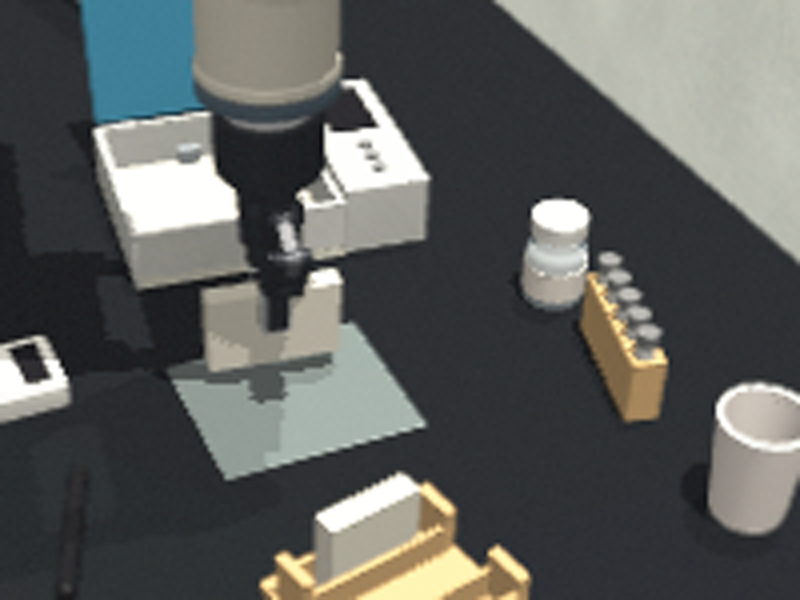

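The cassette is held upright, centred on the fingers, just above the mat's far (+y) part. Lowering it until it touches.

>>> jog_arm:
  deltas:
    - {"gripper":0,"dp":[0,0.004,-0.006],"twist":0}
    - {"gripper":0,"dp":[0,0,-0.006],"twist":0}
    - {"gripper":0,"dp":[0,0,-0.002],"twist":0}
    - {"gripper":0,"dp":[0,0,0],"twist":0}

```text
t: 10.4
eef_pos: [0.5038, -0.0201, 0.0516]
orientation: [[-0.991, 0.13, -0.0], [0.13, 0.991, 0.0], [0.0, -0.0, -1.0]]
ft_force: [0.1, 0.9, -0.8]
grip_width: 0.0178
finger_force: 34.3
```

>>> jog_arm:
  deltas:
    - {"gripper":0,"dp":[0,0,-0.001],"twist":0}
    - {"gripper":0,"dp":[0,0,-0.001],"twist":0}

```text
t: 10.6
eef_pos: [0.504, -0.0202, 0.05]
orientation: [[-0.991, 0.13, 0.0], [0.13, 0.991, -0.0], [-0.0, -0.0, -1.0]]
ft_force: [-7.7, -1.8, 36.6]
grip_width: 0.0173
finger_force: 39.6
```

>>> jog_arm:
  deltas:
    - {"gripper":0,"dp":[0,0,0.001],"twist":0}
    - {"gripper":0.3,"dp":[0,0,0],"twist":0}
    - {"gripper":0.45,"dp":[0,0,0],"twist":0}
    - {"gripper":0.45,"dp":[0,0,0],"twist":0}
    - {"gripper":0.45,"dp":[0,0,0.02],"twist":0}
    - {"gripper":0.45,"dp":[0,0,0.03],"twist":0}
    - {"gripper":0,"dp":[0.003,0.02,0],"twist":0}
    - {"gripper":0,"dp":[0.003,0.025,0],"twist":0}
    - {"gripper":0,"dp":[0,0,0],"twist":0}
    - {"gripper":0,"dp":[0,0,0],"twist":0}

```text
t: 11.6
eef_pos: [0.5098, 0.0251, 0.1007]
orientation: [[-0.992, 0.129, -0.0], [0.129, 0.992, -0.0], [0.0, -0.0, -1.0]]
ft_force: [0.1, -0.4, -0.5]
grip_width: 0.0002
finger_force: 0.0
```

>>> jog_arm:
  deltas:
    - {"gripper":0,"dp":[0,0,-0.02],"twist":0}
    - {"gripper":0,"dp":[0,0,-0.02],"twist":0}
    - {"gripper":0,"dp":[-0.001,-0.006,0],"twist":0}
    - {"gripper":0,"dp":[-0.001,-0.006,0],"twist":0}
    - {"gripper":0,"dp":[-0.001,-0.006,0],"twist":0}
    - {"gripper":0,"dp":[-0.001,-0.006,0],"twist":0}

```text
t: 12.2
eef_pos: [0.5062, -0.0, 0.0616]
orientation: [[-0.991, 0.131, 0.001], [0.131, 0.991, -0.0], [-0.001, 0.0, -1.0]]
ft_force: [0.7, 1.0, 0.8]
grip_width: -0.0003
finger_force: 0.1
```

```bash
python3 - <<'E'
from m import *
c=cam('side');cv2.imwrite('pics/s4.png',cv2.resize(c['img'][110:260,190:390],(800,600),interpolation=cv2.INTER_CUBIC))
E
```

```text
(no output)
```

View pics/s4.png

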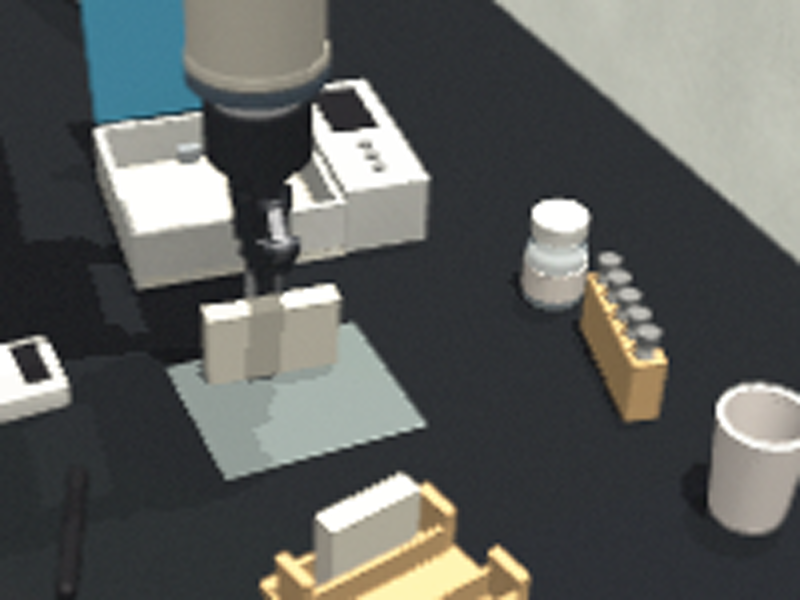

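The cassette still stands on its edge with the closed fingers behind its top (265,295). Pushing slowly.

>>> jog_arm:
  deltas:
    - {"gripper":0,"dp":[-0.001,-0.006,0],"twist":0}
    - {"gripper":0,"dp":[-0.001,-0.006,0],"twist":0}
    - {"gripper":0,"dp":[-0.001,-0.006,0],"twist":0}
    - {"gripper":0,"dp":[0,0,0],"twist":0}

```text
t: 12.65
eef_pos: [0.5028, -0.0178, 0.0608]
orientation: [[-0.991, 0.131, -0.0], [0.131, 0.991, -0.0], [0.0, -0.0, -1.0]]
ft_force: [0.2, -0.1, 0.1]
grip_width: 0.0001
finger_force: 0.0
```

```bash
python3 - <<'E'
from m import *
c=cam('side')
a=c['img'][110:260,190:390];cv2.imwrite('s5.png',a)
H,S,V=cv2.split(cv2.cvtColor(c['img'],cv2.COLOR_BGR2HSV))
m=((S>15)&(S<70)&(V>120)&(H<35)).astype(np.uint8)*255
m=big(m,(230,165,300,235));x=np.argwhere(m);print(x.min(0),x.max(0),len(x))
old=cv2.resize(cv2.imread('pics/s4.png'),(200,150));print(cv2.absdiff(old,a)[55:110,40:110].mean())
E
```

```text
[198 242] [209 261] 165
29.893939393939394
```

>>> jog_arm:
  deltas:
    - {"gripper":0.5,"dp":[0,0.03,0.04],"twist":0}
    - {"gripper":1,"dp":[0,0.04,0.04],"twist":0}
    - {"gripper":1,"dp":[0,0.05,0.03],"twist":0}
    - {"gripper":1,"dp":[0,0.05,0],"twist":0}
    - {"gripper":1,"dp":[0,0.04,0],"twist":0}
    - {"gripper":1,"dp":[0,0,0],"twist":0}

```text
t: 13.3
eef_pos: [0.5027, 0.1855, 0.1622]
orientation: [[-0.992, 0.126, 0.001], [0.126, 0.992, 0.001], [-0.001, 0.001, -1.0]]
ft_force: [1.4, -0.4, 0.2]
grip_width: 0.0845
finger_force: 0.0
```

```bash
python3 - <<'E'
from m import *
c=cam('top');img=c['img'];H,S,V=cv2.split(cv2.cvtColor(img,cv2.COLOR_BGR2HSV))
cv2.imwrite('top5.png',img)
s=cam('side')
a=cv2.resize(img[130:220,200:290],(400,400),interpolation=cv2.INTER_CUBIC);b=cv2.resize(s['img'][130:250,200:320],(400,400),interpolation=cv2.INTER_CUBIC)
cv2.imwrite('pics/b5.png',np.hstack([a,b]))
for t in (195,210,225):
  m=(V>t).astype(np.uint8)*255;m=cv2.morphologyEx(m,cv2.MORPH_CLOSE,np.ones((7,7)))
  print(t,rect(c,big(m,(222,140,275,212)),.021))
E
```

```text
195 ((496.45758056640625, -62.255821228027344), (60.2630615234375, 96.89857482910156), 82.8592300415039)
210 ((496.28466796875, -62.34087371826172), (59.34355926513672, 96.83930206298828), 82.55802917480469)
225 ((496.3026428222656, -62.34320831298828), (59.34355926513672, 94.6318130493164), 82.55802917480469)
```

View pics/b5.png

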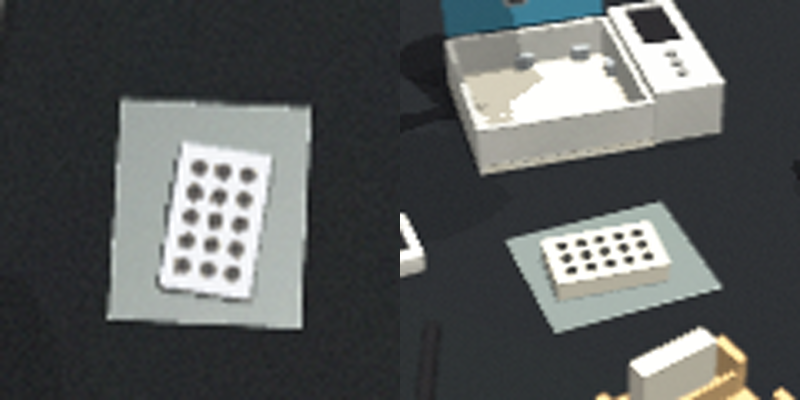

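The cassette lies flat on the mat with its wells up, at top-crop (215,220). Re-grasping it by the long edges.

>>> jog_arm:
  deltas:
    - {"gripper":1,"dp":[-0.001,-0.05,0],"twist":0}
    - {"gripper":1,"dp":[-0.001,-0.05,0],"twist":0}
    - {"gripper":1,"dp":[-0.001,-0.05,-0.01],"twist":0}
    - {"gripper":1,"dp":[-0.001,-0.05,-0.02],"twist":0}
    - {"gripper":1,"dp":[-0.001,-0.045,-0.02],"twist":0}
    - {"gripper":1,"dp":[0,0,-0.03],"twist":0}
    - {"gripper":1,"dp":[0,0,-0.03],"twist":0}
    - {"gripper":1,"dp":[0,0,-0.02],"twist":0}
    - {"gripper":1,"dp":[0,0,-0.012],"twist":0}
    - {"gripper":1,"dp":[0,0,0],"twist":0}

```text
t: 14.4
eef_pos: [0.4971, -0.0598, 0.0204]
orientation: [[-0.991, 0.131, -0.002], [0.131, 0.991, 0.0], [0.002, 0.0, -1.0]]
ft_force: [-0.1, 0.5, -0.4]
grip_width: 0.0855
finger_force: 0.0
```

>>> jog_arm:
  deltas:
    - {"gripper":0.7,"dp":[0,0,0],"twist":0}
    - {"gripper":0.6,"dp":[0,0,0],"twist":0}
    - {"gripper":0.5,"dp":[0,0,0],"twist":0}
    - {"gripper":0.5,"dp":[0,0,0],"twist":0}
  newtons: 25

```text
t: 14.8
eef_pos: [0.4985, -0.0595, 0.0226]
orientation: [[-0.992, 0.13, 0.002], [0.13, 0.992, -0.001], [-0.002, -0.0, -1.0]]
ft_force: [-2.6, -2.6, 8.1]
grip_width: 0.0591
finger_force: 27.4
```

>>> jog_arm:
  deltas:
    - {"gripper":0.5,"dp":[0,0,0.02],"twist":0}
    - {"gripper":0.5,"dp":[0,0,0.03],"twist":0}
    - {"gripper":0.5,"dp":[0,0,0.03],"twist":0}
    - {"gripper":0.5,"dp":[0.008,0.04,0.01],"twist":0}
    - {"gripper":0.5,"dp":[0.008,0.042,0],"twist":0}
    - {"gripper":0.5,"dp":[0.008,0.042,0],"twist":0}
    - {"gripper":0.5,"dp":[0.008,0.042,0],"twist":0}
    - {"gripper":0.5,"dp":[0.008,0.042,0],"twist":0}
    - {"gripper":0.5,"dp":[0.008,0.039,0],"twist":0}
    - {"gripper":0.5,"dp":[0,0,0],"twist":0}

```text
t: 15.8
eef_pos: [0.5469, 0.1921, 0.1123]
orientation: [[-0.992, 0.127, 0.003], [0.127, 0.992, 0.001], [-0.002, 0.002, -1.0]]
ft_force: [1.0, -0.8, -1.2]
grip_width: 0.0593
finger_force: 28.7
```

```bash
python3 - <<'E'
from m import *
o=r.get_obs();print(o['t'],o['eef_pos'],o['grip_width'])
c=cam('side');t=cam('top')
a=cv2.resize(c['img'][90:200,200:310],(400,400),interpolation=cv2.INTER_CUBIC);b=cv2.resize(t['img'][95:205,115:225],(400,400),interpolation=cv2.INTER_CUBIC)
cv2.imwrite('s6.png',np.hstack([a,b]))
E
```

```text
15.8 [0.54691166 0.19209797 0.11234743] 0.05933877397968002
```

>>> jog_arm:
  deltas:
    - {"gripper":0.5,"dp":[-0.001,-0.005,-0.02],"twist":0}
    - {"gripper":0.5,"dp":[0,0,-0.02],"twist":0}
    - {"gripper":0.5,"dp":[0,0,-0.02],"twist":0}
    - {"gripper":0.5,"dp":[0,0,-0.01],"twist":0}
    - {"gripper":0.5,"dp":[0,0,-0.006],"twist":0}
    - {"gripper":0.5,"dp":[0,0,-0.003],"twist":0}
    - {"gripper":0.5,"dp":[0,0,0],"twist":0}

```text
t: 16.6
eef_pos: [0.5451, 0.1825, 0.0328]
orientation: [[-0.991, 0.131, 0.0], [0.131, 0.991, 0.0], [-0.0, 0.0, -1.0]]
ft_force: [0.1, -0.8, -1.1]
grip_width: 0.0589
finger_force: 28.7
```

>>> jog_arm:
  deltas:
    - {"gripper":0.5,"dp":[0,0,-0.0007],"twist":0}
    - {"gripper":0.5,"dp":[0,0,-0.0005],"twist":0}

```text
t: 16.8
eef_pos: [0.5453, 0.1828, 0.0318]
orientation: [[-0.991, 0.13, 0.001], [0.13, 0.991, 0.0], [-0.001, 0.0, -1.0]]
ft_force: [-0.3, -0.4, -0.6]
grip_width: 0.059
finger_force: 28.7
```

>>> jog_arm:
  deltas:
    - {"gripper":0.5,"dp":[0,0,-0.0006],"twist":0}
    - {"gripper":0.5,"dp":[0,0,-0.0004],"twist":0}

```text
t: 17.0
eef_pos: [0.5451, 0.1827, 0.0305]
orientation: [[-0.991, 0.13, 0.0], [0.13, 0.991, 0.0], [-0.0, 0.0, -1.0]]
ft_force: [-0.3, -0.4, -0.3]
grip_width: 0.0593
finger_force: 28.7
```

>>> jog_arm:
  deltas:
    - {"gripper":0.5,"dp":[0,0,-0.0005],"twist":0}

```text
t: 17.1
eef_pos: [0.545, 0.1827, 0.0299]
orientation: [[-0.991, 0.13, 0.0], [0.13, 0.991, 0.0], [-0.0, 0.0, -1.0]]
ft_force: [-0.2, -0.4, -1.3]
grip_width: 0.0589
finger_force: 28.7
```

>>> jog_arm:
  deltas:
    - {"gripper":0.78,"dp":[0,0,0],"twist":0}
    - {"gripper":0.9,"dp":[0,0,0],"twist":0}
    - {"gripper":0.9,"dp":[0,0,0],"twist":0}
    - {"gripper":0.9,"dp":[0,0,0.02],"twist":0}
    - {"gripper":0.9,"dp":[0,0,0.03],"twist":0}
    - {"gripper":0.4,"dp":[0,0,0.03],"twist":0}
    - {"gripper":0,"dp":[-0.003,-0.024,0],"twist":0}
    - {"gripper":0,"dp":[-0.003,-0.025,0],"twist":0}
    - {"gripper":0,"dp":[0,0,0],"twist":0}
    - {"gripper":0,"dp":[0,0,0],"twist":0}

```text
t: 18.1
eef_pos: [0.5391, 0.1335, 0.1099]
orientation: [[-0.991, 0.131, 0.0], [0.131, 0.991, 0.0], [-0.0, 0.0, -1.0]]
ft_force: [0.7, 0.6, 0.0]
grip_width: 0.0035
finger_force: 0.0
```

```bash
python3 - <<'E'
from m import *
t=cam('top');c=cam('side');o=r.get_obs();print(o['t'],o['eef_pos'],o['grip_width'])
a=cv2.resize(c['img'][90:200,200:310],(400,400),interpolation=cv2.INTER_CUBIC);b=cv2.resize(t['img'][95:205,115:225],(400,400),interpolation=cv2.INTER_CUBIC)
cv2.imwrite('s7.png',np.hstack([a,b]))
H,S,V=cv2.split(cv2.cvtColor(c['img'],cv2.COLOR_BGR2HSV))
# dark wells in side view within the bay floor quad
ex=np.array([.9914,-.1305,0]);ey=np.array([.1305,.9914,0]);O=np.array([.5378,.1932,0])
q=proj(c,[O+x*ex+y*ey+[0,0,.028] for x,y in((-.07,-.05),(.075,-.05),(.075,.07),(-.07,.07))]).astype(np.int32)
m=np.zeros(V.shape,np.uint8);cv2.fillConvexPoly(m,q,255)
w=((V<140)&(m>0)).astype(np.uint8)
n,l,s,ct=cv2.connectedComponentsWithStats(w)
for i in range(1,n):
  if 3<=s[i,4]<60:
    P=onz(c,*ct[i],.028)-O;print(s[i,4],np.round(1000*np.array([P@ex,P@ey]),1))
E
```

```text
18.2 [0.53912869 0.1342295  0.10973459] -0.00023401543328133194
3 [-61.8  60.2]
7 [71.1  9.4]
10 [25.   0.7]
4 [-24.9   8.7]
5 [-8.7  9.8]
3 [7.5 9. ]
9 [ 40.8 -17. ]
4 [-8.5 -8.8]
5 [ 7.6 -7.7]
13 [-24.5 -18.9]
6 [  9.2 -26.5]
5 [ 25.5 -25.6]
6 [ -9.2 -26.4]
```

The side view puts the cassette centre at about (8, -9) mm in the reader frame, flat and clear of the pads. Lowering the closed fingers behind its -y edge and pushing.

>>> jog_arm:
  deltas:
    - {"gripper":0,"dp":[0,0,-0.03],"twist":0}
    - {"gripper":0,"dp":[0,0,-0.03],"twist":0}
    - {"gripper":0,"dp":[0,0,-0.017],"twist":0}
    - {"gripper":0,"dp":[0,0,0],"twist":0}

```text
t: 18.6
eef_pos: [0.5377, 0.1343, 0.0307]
orientation: [[-0.992, 0.129, -0.004], [0.129, 0.992, -0.0], [0.004, -0.001, -1.0]]
ft_force: [-0.7, 0.5, -0.2]
grip_width: 0.0
finger_force: 0.0
```

>>> jog_arm:
  deltas:
    - {"gripper":0,"dp":[0.0005,0.004,0],"twist":0}
    - {"gripper":0,"dp":[0.0008,0.006,0],"twist":0}
    - {"gripper":0,"dp":[0.0008,0.006,0],"twist":0}
    - {"gripper":0,"dp":[0.0008,0.006,0],"twist":0}
    - {"gripper":0,"dp":[0.0008,0.006,0],"twist":0}
    - {"gripper":0,"dp":[0.0008,0.006,0],"twist":0}
    - {"gripper":0,"dp":[0,0,0],"twist":0}

```text
t: 19.3
eef_pos: [0.5437, 0.1686, 0.033]
orientation: [[-0.992, 0.13, 0.001], [0.13, 0.992, 0.0], [-0.001, 0.0, -1.0]]
ft_force: [-0.4, -0.1, -0.5]
grip_width: -0.0001
finger_force: 0.0
```

>>> jog_arm:
  deltas:
    - {"gripper":0,"dp":[0.0003,0.002,0],"twist":0}
    - {"gripper":0,"dp":[0.0003,0.002,0],"twist":0}
    - {"gripper":0,"dp":[0,0,0],"twist":0}

```text
t: 19.6
eef_pos: [0.5441, 0.1718, 0.0328]
orientation: [[-0.991, 0.13, -0.0], [0.13, 0.991, 0.0], [0.0, 0.0, -1.0]]
ft_force: [-0.3, 0.5, 0.3]
grip_width: -0.0004
finger_force: 0.0
```

>>> jog_arm:
  deltas:
    - {"gripper":0,"dp":[0.0003,0.002,0],"twist":0}
    - {"gripper":0,"dp":[0.0003,0.002,0],"twist":0}
    - {"gripper":0,"dp":[0.0001,0.001,0],"twist":0}
    - {"gripper":0,"dp":[0,0,0],"twist":0}

```text
t: 20.0
eef_pos: [0.5448, 0.1769, 0.0328]
orientation: [[-0.991, 0.13, 0.0], [0.13, 0.991, 0.0], [-0.0, 0.0, -1.0]]
ft_force: [0.4, 0.0, 0.4]
grip_width: 0.0
finger_force: 0.0
```

>>> jog_arm:
  deltas:
    - {"gripper":0,"dp":[0.0001,0.001,0],"twist":0}
    - {"gripper":0,"dp":[0.0001,0.001,0],"twist":0}
    - {"gripper":0,"dp":[0,0,0],"twist":0}

```text
t: 20.3
eef_pos: [0.545, 0.1788, 0.0328]
orientation: [[-0.991, 0.13, 0.0], [0.13, 0.991, 0.0], [-0.0, 0.0, -1.0]]
ft_force: [0.1, 0.4, -0.3]
grip_width: 0.0003
finger_force: 0.0
```

```bash
cat > w.py <<'E'
from m import *
o=r.get_obs();print(o['t'],o['eef_pos'],o['ft_force'])
ex=np.array([.9914,-.1305,0]);ey=np.array([.1305,.9914,0]);O=np.array([.5378,.1932,0])
P=o['eef_pos']-O;print('tcp',P@ex,P@ey)
for nm in('top','side'):
  c=cam(nm);cv2.imwrite('last_%s.png'%nm,c['img']);V=cv2.cvtColor(c['img'],cv2.COLOR_BGR2GRAY)
  q=proj(c,[O+x*ex+y*ey+[0,0,.028] for x,y in((-.05,-.02),(.07,-.02),(.07,.062),(-.05,.062))]).astype(np.int32)
  m=np.zeros(V.shape,np.uint8);cv2.fillConvexPoly(m,q,255)
  w=((V<135)&(m>0)).astype(np.uint8)
  n,l,s,ct=cv2.connectedComponentsWithStats(w)
  print(nm,[(int(s[i,4]),[round(1000*float((onz(c,*ct[i],.028)-O)@e),1) for e in(ex,ey)]) for i in range(1,n) if 3<=s[i,4]<60])
E
python3 w.py
```

```text
20.3 [0.54501144 0.17878804 0.03277731] [ 0.14385746  0.42131044 -0.34266096]
tcp 0.009030179342591378 -0.013346928393320337
top []
side [(17, [-43.0, 60.9]), (4, [-8.7, 67.4]), (25, [-15.9, 32.1]), (6, [-7.3, 49.9]), (5, [70.0, 10.7]), (6, [-25.1, 15.3])]
```

>>> jog_arm:
  deltas:
    - {"gripper":0,"dp":[0.0001,0.001,0],"twist":0}
    - {"gripper":0,"dp":[0,0,0],"twist":0}

```text
t: 20.6
eef_pos: [0.5451, 0.1797, 0.0328]
orientation: [[-0.991, 0.13, -0.0], [0.13, 0.991, -0.0], [0.0, -0.0, -1.0]]
ft_force: [-0.4, -0.1, 1.2]
grip_width: -0.0001
finger_force: 0.1
```

>>> jog_arm:
  deltas:
    - {"gripper":0,"dp":[0.0001,0.0008,0],"twist":0}
    - {"gripper":0,"dp":[0,0,0],"twist":0}

```text
t: 20.8
eef_pos: [0.5452, 0.1806, 0.0328]
orientation: [[-0.991, 0.13, -0.0], [0.13, 0.991, -0.0], [-0.0, -0.0, -1.0]]
ft_force: [0.5, -0.3, -0.3]
grip_width: -0.0001
finger_force: 0.1
```

>>> jog_arm:
  deltas:
    - {"gripper":0,"dp":[0.0001,0.0008,0],"twist":0}
    - {"gripper":0,"dp":[0,0,0],"twist":0}

```text
t: 21.0
eef_pos: [0.5453, 0.1814, 0.0328]
orientation: [[-0.991, 0.13, 0.0], [0.13, 0.991, 0.0], [-0.0, 0.0, -1.0]]
ft_force: [0.2, 0.4, 0.3]
grip_width: -0.0
finger_force: 0.1
```

>>> jog_arm:
  deltas:
    - {"gripper":0,"dp":[0.0001,0.0008,0],"twist":0}
    - {"gripper":0,"dp":[0,0,0],"twist":0}

```text
t: 21.2
eef_pos: [0.5454, 0.1822, 0.0328]
orientation: [[-0.991, 0.13, -0.0], [0.13, 0.991, 0.0], [0.0, 0.0, -1.0]]
ft_force: [-0.4, -1.1, 0.0]
grip_width: -0.0001
finger_force: 0.1
```

>>> jog_arm:
  deltas:
    - {"gripper":0,"dp":[0.0001,0.0008,0],"twist":0}
    - {"gripper":0,"dp":[0,0,0],"twist":0}

```text
t: 21.4
eef_pos: [0.5455, 0.183, 0.0328]
orientation: [[-0.991, 0.13, -0.0], [0.13, 0.991, -0.0], [0.0, -0.0, -1.0]]
ft_force: [0.7, -0.6, -0.4]
grip_width: -0.0002
finger_force: 0.1
```

>>> jog_arm:
  deltas:
    - {"gripper":0,"dp":[0.0001,0.0007,0],"twist":0}
    - {"gripper":0,"dp":[0,0,0],"twist":0}

```text
t: 21.6
eef_pos: [0.5456, 0.1836, 0.0328]
orientation: [[-0.991, 0.13, -0.0], [0.13, 0.991, -0.0], [0.0, -0.0, -1.0]]
ft_force: [-0.1, -0.4, 0.3]
grip_width: 0.0003
finger_force: 0.4
```

>>> jog_arm:
  deltas:
    - {"gripper":0,"dp":[0.0001,0.0007,0],"twist":0}
    - {"gripper":0,"dp":[0,0,0],"twist":0}

```text
t: 21.8
eef_pos: [0.5457, 0.1839, 0.0328]
orientation: [[-0.991, 0.13, -0.0], [0.13, 0.991, -0.001], [-0.0, -0.001, -1.0]]
ft_force: [0.4, -5.1, 0.9]
grip_width: -0.0001
finger_force: 2.9
```

>>> jog_arm:
  deltas:
    - {"gripper":0,"dp":[0.0001,0.0007,0],"twist":0}
    - {"gripper":0,"dp":[0,0,0],"twist":0}

```text
t: 22.0
eef_pos: [0.5458, 0.1842, 0.0328]
orientation: [[-0.992, 0.13, -0.0], [0.13, 0.992, -0.001], [0.0, -0.001, -1.0]]
ft_force: [1.3, -11.1, 0.1]
grip_width: -0.0002
finger_force: 5.5
```

```bash
python3 w.py
```

```text
22.0 [0.54575413 0.18417083 0.03276138] [  1.2996493  -11.1038753    0.10555313]
tcp 0.00906402840733912 -0.007913507418010116
top []
side [(12, [-47.7, 58.3]), (5, [-24.4, 54.2]), (14, [-24.7, 26.3]), (5, [70.0, 10.7]), (3, [-41.9, 10.5])]
```

Both hinge-wall pads are reached (11 N). Now the +x push from the -x end.

>>> jog_arm:
  deltas:
    - {"gripper":0,"dp":[-0.0007,-0.005,0],"twist":0}
    - {"gripper":0,"dp":[0,0,0.035],"twist":0}
    - {"gripper":0,"dp":[0,0,0.04],"twist":0}
    - {"gripper":0,"dp":[-0.031,0.026,0],"twist":0}
    - {"gripper":0,"dp":[-0.032,0.027,0],"twist":0}
    - {"gripper":0,"dp":[0,0,0],"twist":0}
    - {"gripper":0,"dp":[0,0,0],"twist":0}

```text
t: 22.8
eef_pos: [0.4817, 0.2335, 0.108]
orientation: [[-0.992, 0.129, 0.0], [0.129, 0.992, 0.0], [-0.0, 0.0, -1.0]]
ft_force: [1.1, -0.4, 0.5]
grip_width: 0.0001
finger_force: 0.0
```

```bash
python3 w.py
```

```text
22.8 [0.48169546 0.23350806 0.10800545] [ 1.13793394 -0.43138439  0.47780126]
tcp -0.06088224054279397 0.032639773326615995
top [(3, [71.5, 32.8]), (7, [38.6, 48.5]), (8, [39.5, 32.8]), (7, [40.7, 15.8]), (7, [23.4, 48.6]), (7, [23.7, 32.8]), (6, [22.5, 16.0]), (8, [6.1, 48.2]), (7, [6.9, 32.6]), (6, [7.4, 16.1]), (7, [-10.0, 49.5]), (9, [-10.2, 32.3]), (6, [-10.6, 15.7]), (7, [-26.1, 32.3])]
side [(4, [-8.5, 36.7]), (4, [70.4, 12.2]), (4, [8.1, 18.7]), (3, [-24.5, 18.3])]
```

>>> jog_arm:
  deltas:
    - {"gripper":0,"dp":[0,0,-0.03],"twist":0}
    - {"gripper":0,"dp":[0,0,-0.03],"twist":0}
    - {"gripper":0,"dp":[0,0,-0.016],"twist":0}
    - {"gripper":0,"dp":[0,0,0],"twist":0}
    - {"gripper":0,"dp":[0.004,-0.0005,0],"twist":0}
    - {"gripper":0,"dp":[0.004,-0.0005,0],"twist":0}
    - {"gripper":0,"dp":[0.004,-0.0005,0],"twist":0}
    - {"gripper":0,"dp":[0.004,-0.0005,0],"twist":0}
    - {"gripper":0,"dp":[0.003,-0.0004,0],"twist":0}
    - {"gripper":0,"dp":[0,0,0],"twist":0}

```text
t: 23.9
eef_pos: [0.5018, 0.2306, 0.032]
orientation: [[-0.991, 0.131, 0.001], [0.131, 0.991, 0.0], [-0.001, 0.0, -1.0]]
ft_force: [-0.4, 0.7, -0.8]
grip_width: -0.0003
finger_force: 0.0
```

>>> jog_arm:
  deltas:
    - {"gripper":0,"dp":[0.001,-0.0001,0],"twist":0}
    - {"gripper":0,"dp":[0.001,-0.0001,0],"twist":0}
    - {"gripper":0,"dp":[0,0,0],"twist":0}

```text
t: 24.2
eef_pos: [0.5031, 0.2304, 0.0318]
orientation: [[-0.991, 0.13, -0.0], [0.13, 0.991, -0.0], [0.0, -0.0, -1.0]]
ft_force: [-0.2, -0.3, 0.2]
grip_width: -0.0
finger_force: 0.1
```

>>> jog_arm:
  deltas:
    - {"gripper":0,"dp":[0.001,-0.0001,0],"twist":0}
    - {"gripper":0,"dp":[0,0,0],"twist":0}

```text
t: 24.4
eef_pos: [0.5042, 0.2303, 0.0318]
orientation: [[-0.991, 0.13, 0.0], [0.13, 0.991, -0.0], [-0.0, -0.0, -1.0]]
ft_force: [-0.4, -0.0, -1.0]
grip_width: 0.0004
finger_force: 0.2
```

```bash
python3 w.py
```

```text
24.4 [0.50416939 0.23030618 0.03177445] [-0.4423841  -0.04470019 -0.99561869]
tcp -0.0381837399220318 0.03239827607466328
top [(3, [71.5, 32.8]), (8, [50.6, 32.2]), (10, [50.3, 16.7]), (7, [34.6, 15.9]), (7, [18.5, 16.7]), (8, [1.7, 16.2])]
side [(5, [3.4, 54.2]), (3, [19.7, 36.4]), (3, [37.0, 35.8]), (4, [53.0, 18.9]), (3, [-12.9, 19.3])]
```

>>> jog_arm:
  deltas:
    - {"gripper":0,"dp":[0.001,-0.0001,0],"twist":0}
    - {"gripper":0,"dp":[0.001,-0.0001,0],"twist":0}
    - {"gripper":0,"dp":[0.0005,-0.0001,0],"twist":0}
    - {"gripper":0,"dp":[0,0,0],"twist":0}

```text
t: 24.9
eef_pos: [0.5068, 0.23, 0.0318]
orientation: [[-0.991, 0.13, 0.0], [0.13, 0.991, 0.0], [-0.0, 0.0, -1.0]]
ft_force: [-0.1, -0.7, 0.1]
grip_width: 0.0001
finger_force: 0.0
```

>>> jog_arm:
  deltas:
    - {"gripper":0,"dp":[0.0008,-0.0001,0],"twist":0}
    - {"gripper":0,"dp":[0,0,0],"twist":0}

```text
t: 25.1
eef_pos: [0.5075, 0.2299, 0.0318]
orientation: [[-0.991, 0.13, 0.0], [0.13, 0.991, -0.0], [-0.0, -0.0, -1.0]]
ft_force: [0.3, 0.7, -0.8]
grip_width: 0.0002
finger_force: 0.1
```

>>> jog_arm:
  deltas:
    - {"gripper":0,"dp":[0.0008,-0.0001,0],"twist":0}
    - {"gripper":0,"dp":[0,0,0],"twist":0}

```text
t: 25.3
eef_pos: [0.5083, 0.2298, 0.0318]
orientation: [[-0.991, 0.13, 0.0], [0.13, 0.991, 0.0], [-0.0, 0.0, -1.0]]
ft_force: [0.6, -0.6, -0.3]
grip_width: 0.0001
finger_force: 0.1
```

>>> jog_arm:
  deltas:
    - {"gripper":0,"dp":[0.0007,-0.0001,0],"twist":0}
    - {"gripper":0,"dp":[0,0,0],"twist":0}

```text
t: 25.5
eef_pos: [0.509, 0.2297, 0.0318]
orientation: [[-0.991, 0.13, 0.0], [0.13, 0.991, -0.0], [-0.0, 0.0, -1.0]]
ft_force: [-0.1, 0.2, 0.8]
grip_width: -0.0
finger_force: 0.2
```

>>> jog_arm:
  deltas:
    - {"gripper":0,"dp":[0.0007,-0.0001,0],"twist":0}
    - {"gripper":0,"dp":[0,0,0],"twist":0}

```text
t: 25.7
eef_pos: [0.5097, 0.2296, 0.0318]
orientation: [[-0.991, 0.13, 0.0], [0.13, 0.991, 0.0], [-0.0, 0.0, -1.0]]
ft_force: [-1.5, 1.1, 0.5]
grip_width: -0.0001
finger_force: 0.2
```

>>> jog_arm:
  deltas:
    - {"gripper":0,"dp":[0.0007,-0.0001,0],"twist":0}
    - {"gripper":0,"dp":[0,0,0],"twist":0}

```text
t: 25.9
eef_pos: [0.5104, 0.2295, 0.0318]
orientation: [[-0.991, 0.13, 0.0], [0.13, 0.991, 0.0], [-0.0, 0.0, -1.0]]
ft_force: [-0.5, -1.4, -0.0]
grip_width: 0.0
finger_force: 0.1
```

```bash
python3 w.py
```

```text
25.9 [0.51038271 0.22948901 0.03179044] [-0.45935044 -1.42348582 -0.04914872]
tcp -0.03191722032504693 0.032398971690374354
top [(8, [56.6, 32.6]), (7, [56.6, 16.6]), (6, [40.6, 16.4]), (7, [24.6, 16.2]), (6, [7.4, 16.1])]
side [(4, [8.9, 51.9]), (3, [25.9, 19.0]), (4, [10.0, 19.7])]
```

>>> jog_arm:
  deltas:
    - {"gripper":0,"dp":[0.0007,-0.0001,0],"twist":0}
    - {"gripper":0,"dp":[0,0,0],"twist":0}

```text
t: 26.2
eef_pos: [0.5111, 0.2294, 0.0318]
orientation: [[-0.991, 0.13, 0.0], [0.13, 0.991, 0.0], [-0.0, 0.0, -1.0]]
ft_force: [-0.6, 0.1, -0.1]
grip_width: -0.0005
finger_force: 0.2
```

>>> jog_arm:
  deltas:
    - {"gripper":0,"dp":[0.0007,-0.0001,0],"twist":0}
    - {"gripper":0,"dp":[0,0,0],"twist":0}

```text
t: 26.4
eef_pos: [0.5112, 0.2293, 0.0318]
orientation: [[-0.991, 0.13, -0.001], [0.13, 0.991, -0.0], [0.001, -0.0, -1.0]]
ft_force: [-5.0, 2.6, 2.7]
grip_width: 0.0001
finger_force: 2.3
```

>>> jog_arm:
  deltas:
    - {"gripper":0,"dp":[0.0006,-0.0001,0],"twist":0}
    - {"gripper":0,"dp":[0,0,0],"twist":0}

```text
t: 26.6
eef_pos: [0.5111, 0.2292, 0.0317]
orientation: [[-0.991, 0.13, -0.002], [0.13, 0.991, -0.0], [0.002, -0.0, -1.0]]
ft_force: [-7.3, 3.0, 5.1]
grip_width: -0.0001
finger_force: 4.1
```

The +x pad is reached (about 8 N). One more gentle +y push to confirm both hinge pads.

>>> jog_arm:
  deltas:
    - {"gripper":0,"dp":[-0.006,0.0008,0],"twist":0}
    - {"gripper":0,"dp":[0,0,0.035],"twist":0}
    - {"gripper":0,"dp":[0,0,0.04],"twist":0}
    - {"gripper":0,"dp":[0.025,-0.028,0],"twist":0}
    - {"gripper":0,"dp":[0.025,-0.028,0],"twist":0}
    - {"gripper":0,"dp":[0,0,0],"twist":0}
    - {"gripper":0,"dp":[0,0,0],"twist":0}

```text
t: 27.3
eef_pos: [0.5565, 0.1734, 0.1067]
orientation: [[-0.991, 0.132, 0.0], [0.132, 0.991, 0.0], [-0.0, 0.0, -1.0]]
ft_force: [-0.3, -0.4, 0.0]
grip_width: -0.0002
finger_force: 0.0
```

```bash
python3 w.py
```

```text
27.3 [0.55654105 0.17338986 0.10670513] [-0.27009696 -0.44230759  0.02584327]
tcp 0.02116510010805756 -0.0171940655588065
top [(21, [-44.2, 56.3])]
side [(4, [42.8, 54.1]), (25, [-37.6, 59.7]), (12, [10.7, 44.6]), (4, [26.8, 53.6]), (5, [58.8, 36.8]), (17, [-6.5, 32.4]), (10, [27.0, 25.8]), (11, [42.8, 27.6]), (3, [58.7, 20.6]), (5, [9.2, 19.0])]
```

>>> jog_arm:
  deltas:
    - {"gripper":0,"dp":[0,0,-0.03],"twist":0}
    - {"gripper":0,"dp":[0,0,-0.03],"twist":0}
    - {"gripper":0,"dp":[0,0,-0.0145],"twist":0}
    - {"gripper":0,"dp":[0,0,0],"twist":0}
    - {"gripper":0,"dp":[0.0005,0.004,0],"twist":0}
    - {"gripper":0,"dp":[0.0003,0.002,0],"twist":0}
    - {"gripper":0,"dp":[0,0,0],"twist":0}

```text
t: 28.1
eef_pos: [0.5578, 0.1806, 0.0335]
orientation: [[-0.992, 0.13, 0.002], [0.13, 0.992, 0.0], [-0.002, 0.001, -1.0]]
ft_force: [-0.2, 0.9, -0.3]
grip_width: -0.0002
finger_force: 0.0
```

>>> jog_arm:
  deltas:
    - {"gripper":0,"dp":[0.0001,0.001,0],"twist":0}
    - {"gripper":0,"dp":[0,0,0],"twist":0}

```text
t: 28.3
eef_pos: [0.5574, 0.1811, 0.0328]
orientation: [[-0.991, 0.13, 0.001], [0.13, 0.991, 0.0], [-0.001, 0.0, -1.0]]
ft_force: [-0.3, -0.1, -0.5]
grip_width: -0.0002
finger_force: 0.0
```

>>> jog_arm:
  deltas:
    - {"gripper":0,"dp":[0.0001,0.0007,0],"twist":0}
    - {"gripper":0,"dp":[0,0,0],"twist":0}

```text
t: 28.5
eef_pos: [0.5573, 0.1817, 0.0324]
orientation: [[-0.991, 0.13, 0.0], [0.13, 0.991, 0.0], [-0.0, 0.0, -1.0]]
ft_force: [0.7, 0.2, 1.0]
grip_width: 0.0002
finger_force: 0.0
```

>>> jog_arm:
  deltas:
    - {"gripper":0,"dp":[0.0001,0.0007,0],"twist":0}
    - {"gripper":0,"dp":[0,0,0],"twist":0}

```text
t: 28.7
eef_pos: [0.5573, 0.1822, 0.0323]
orientation: [[-0.991, 0.13, -0.0], [0.13, 0.991, -0.0], [0.0, -0.0, -1.0]]
ft_force: [-0.6, -3.6, 1.2]
grip_width: 0.0002
finger_force: 1.2
```

>>> jog_arm:
  deltas:
    - {"gripper":0,"dp":[0.0001,0.0006,0],"twist":0}
    - {"gripper":0,"dp":[0,0,0],"twist":0}

```text
t: 28.9
eef_pos: [0.5574, 0.1825, 0.0323]
orientation: [[-0.991, 0.13, -0.0], [0.13, 0.991, -0.001], [0.0, -0.001, -1.0]]
ft_force: [-1.0, -8.3, 1.1]
grip_width: 0.0001
finger_force: 3.7
```

>>> jog_arm:
  deltas:
    - {"gripper":0,"dp":[-0.0008,-0.006,0],"twist":0}
    - {"gripper":0,"dp":[0,0,0.04],"twist":0}
    - {"gripper":0,"dp":[0,0,0.05],"twist":0}
    - {"gripper":0,"dp":[-0.03,-0.03,0.05],"twist":0}
    - {"gripper":0,"dp":[-0.02,-0.05,0.02],"twist":0}
    - {"gripper":0,"dp":[0,-0.05,0],"twist":0}
    - {"gripper":0,"dp":[0,-0.05,0],"twist":0}
    - {"gripper":0,"dp":[0,-0.05,0],"twist":0}
    - {"gripper":0,"dp":[0,0,0],"twist":0}
    - {"gripper":0,"dp":[0,0,0],"twist":0}

```text
t: 29.9
eef_pos: [0.5162, -0.0406, 0.1778]
orientation: [[-0.991, 0.133, 0.0], [0.133, 0.991, 0.0], [0.0, 0.0, -1.0]]
ft_force: [-1.0, 0.4, 0.0]
grip_width: 0.0001
finger_force: 0.0
```

```bash
python3 w.py; python3 - <<'E'
import cv2,numpy as np
a=cv2.imread('last_top.png')[95:205,105:215];b=cv2.imread('last_side.png')[70:190,195:315]
cv2.imwrite('pics/f.png',np.hstack([cv2.resize(x,(400,400),interpolation=cv2.INTER_CUBIC) for x in(a,b)]))
E
```

```text
29.9 [ 0.51620537 -0.04062214  0.17780107] [-0.98698102  0.42230801  0.04549227]
tcp 0.009104869284172496 -0.23462936802069984
top [(7, [56.7, 49.0]), (8, [57.7, 33.2]), (6, [58.8, 16.8]), (7, [41.5, 49.1]), (8, [41.4, 32.7]), (6, [40.6, 16.4]), (8, [24.1, 48.7]), (8, [25.5, 32.7]), (7, [25.5, 15.9]), (7, [8.2, 48.7]), (8, [8.2, 32.4]), (7, [8.2, 16.5]), (6, [-7.0, 49.5]), (10, [-7.9, 32.7]), (7, [-7.6, 15.6]), (3, [-25.3, 32.4])]
side [(6, [10.5, 41.3]), (45, [64.1, 8.3]), (3, [43.0, 36.4]), (3, [10.4, 21.3])]
```

View pics/f.png

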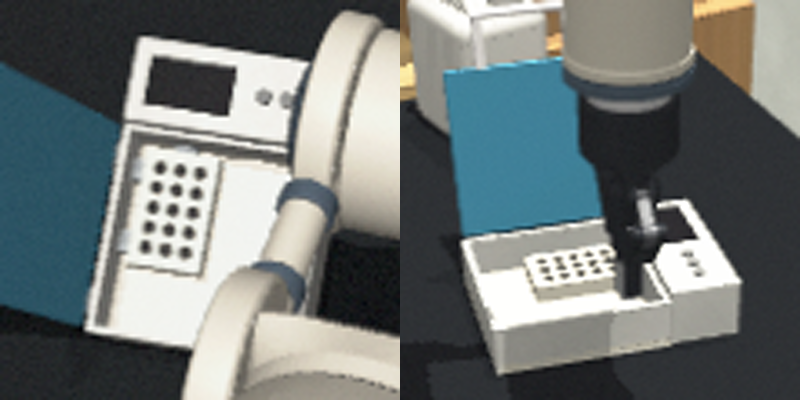

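The cassette sits wells up against the pads at (170,210), the lid is open, and the arm is clear. Handing in.

```bash
python3 -c "
from workcell import r
print(r.job_done())"
```

```text
the job is handed in; nothing more can be done
None
```

I handed the job in at about 30 s with the lid resting open on its stop. The long cassette is in the bay wells up, pushed home against all three pads with contact forces of about 11 N or less. The hand-in returned no verdict.

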